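# Seat the cap strips and draw vacuum on a filter plate

## Robot

A 7-joint arm with a two-finger parallel gripper is mounted at the origin on the work surface. World frame = base frame: x ahead of the robot, y to its left, z up, the work surface at z = 0. Lengths are in m, angles in rad, forces in N, time in s.
With the tool pointing down it reaches from about 0.375 to 0.925 m from the base axis. Payload 3.1 kg.
Tool frame: the origin (TCP) lies between the finger pads; the fingertips stand 19 mm ahead of it and the grasp point (between the pads) is the TCP; z points along the fingers, y is the direction in which the jaws open and shut (so a half turn about z gives the same grasp; the last joint's range is limited). The gripper opens to 85 mm and grips with 20 to 120 N. Pads are 22 mm wide; open, the fingers measure 114 mm over their backs; the gripper's body (76 mm by 85 mm) begins 54 mm behind the grasp point. The pads swing forward as they close: fully open they stand 13 mm farther back than shut.
Start: joints at [1.121, 0.383, 0.044, 1.598, -0.018, 1.161, -0.05], TCP at [0.224, -0.61, 0.25] pointing down, gripper open.
Joint ranges: [-2.61, 2.61], [-0.41, 2.15], [-1.48, 1.57], [0, 2.5], [-1.57, 4.71], [0.05, 1.97], [-2.85, 2.85]. Speed limits (rad/s): [2.79, 2.79, 3.14, 3.14, 3.14, 3.14, 3.14].

## Interface

Orientations are given as a unit quaternion [x, y, z, w].
In Python, from bench import move_ptp, movel, move_j, move_gripper, pause, inverse_kinematics, read_camera, camera_params, MotionError, sign_off, look_for, tip_of, read_time_s, read_qpos, read_joint_vel, read_effort, read_eef_pos, read_tcp_rot, read_ft_force, read_ft_torque, read_finger_gap gives the robot as it stands. Calls block until the motion is done:
- move_ptp(position, orientation): joint-space move of the TCP to a pose.
- movel(position, orientation=None, speed=0.15): straight line of the TCP; orientation=None keeps the orientation; speed is the mean speed in m/s.
- move_j(angles): joint-space move.
- move_gripper(opening, effort=None): finger opening in m; effort is the grip in N (None keeps the last); returns when the fingers have stopped.
- pause(seconds).
- inverse_kinematics(position, orientation): joint angles nearest the present ones, or None.
- read_camera(name): name is "scene" or "top" or "wrist"; returns the picture (480x640x3 uint8, red, green, blue); there is no depth.
- camera_params(name): a dict with "K" (3x3 intrinsics, pixels), "camera_from_world" (4x4, takes a point from world to camera coordinates). Camera axes: x right, y down, z forward; pixel columns grow to the right and rows downward; lengths in m; the calibration is good to about 2 mm. A picture is of the moment at which its call begins: read the wrist's pose just before it. camera_params takes no time and is no camera call; for the wrist camera it gives the pose at the moment of the call.
A pose or a line that the arm cannot do raises MotionError and nothing moves.
- sign_off(): hands the job in, once; it reports no verdict.
Trained networks look in the newest picture that a camera, given by its name, has taken for a name from the list of things; names that differ only in an ending like _2 or _b are one class to them, and where a whole thing is asked for, a point or a joint stands for the part that bears it (a point fixed in the world has none). Each returns a list of dicts, best first, with "confidence" (0 to 1); they miss things now and then, are a little off and sometimes report something else, mostly with a low value. They report only what shows in the picture. A call takes as long as a camera call. They do not tell look-alikes from the thing itself.
- look_for(camera, name): "at" ([column, row] in pixels, amid what is visible of it).
- tip_of(camera, name): "at" ([column, row] in pixels: a listed point, or the origin of a listed thing).
Readings, each from a call of its own:
- read_time_s(): time.
- read_qpos(): joint angles.
- read_joint_vel(): joint speeds.
- read_effort(): joint torques, N m.
- read_eef_pos(): TCP position.
- read_tcp_rot(): TCP orientation.
- read_ft_force(): force on the tool from outside, world axes, zero at the start.
- read_ft_torque(): the same for the moment, N m.
- read_finger_gap(): finger opening in m.
Only numpy, scipy, OpenCV 4.12 (cv2) and the standard library are available. Lean on these libraries where they do the work, as an engineer would, in place of code of your own. Each camera call takes 0.05 s, during which the arm holds its last target.

## Task

The blue cap strips over the unused wells of the filter plate are still standing proud: take the orange capping block from the steel tray and work along the strips with it, pressing lightly, until every one is fully home, keeping the gripper itself off the plate and caps, then stand the block back upright in the tray. Then push the valve lever to the vacuum side (green dot, never the red), hold it until the gauge needle has stood in the green for three full seconds, and let the lever spring back to centre. Leave everything else on the bench and the forceps in the tray alone.

Things in the scene. Friction and masses are not known exactly. Their poses are not given: they have to be found in the camera images.
- station: vacuum filtration station, fixed on the bench: white case 160 (x) x 280 (y) x 66 mm high; origin at the centre of its underside, x away from the robot, y to its left, z up. On its left half a grey manifold block carries the white filter plate; on its right half is a control panel with gauge and valve lever
- plate: white 96-well filter plate with its cap strips, 86 (x) x 128 (y) mm; origin at the centre of its underside, 96 mm above the bench, top face 30 mm higher; axes as the station's. It rests on a foam gasket: pushed down it sinks about 1 mm per 3 N, 6 mm at most, and comes back; over 30 N harms it. The 4 columns nearest the lever are open sample wells; 8 columns carry cap strips
- caps_mid (a point): middle of the area of the eight cap strips (80 mm in x, 71.4 mm in y), 18 mm from the plate's centre along the station's +y, at the height where the caps' tops lie when fully home (3.5 mm above the plate's top face); axes as the station's
- press_mid (a point): centre of the loose capping block, 0.16 kg, 28.5 mm above its underside, z up: orange sled-shaped foot 84 (x) x 43 (y) mm, 22 mm high, with an upright black grip rib on top, 60 mm long (x), 22 mm thick (y), its top 57 mm above the underside. The underside is flat over the middle 12 mm of its width and ramps up at 16 degrees on both sides, to ride over caps when slid along its y
- press: the same capping block; origin at the centre of its underside
- tray: fixed shallow steel instrument tray, 200 (x) x 130 (y) x 18 mm, walls and floor 4 mm; origin at the centre of its underside. It is left or right of the station. The capping block stands upright in it, a little to its -x side; dark steel forceps lie across its +x end
- lever_knob (a point): centre of the black ball knob, 28 mm diameter, on the valve's upright lever (10 mm steel stem, pivot axis along the station's x, 80 mm below the knob's centre; knob 170 mm above the bench when centred). A spring centres it: about 5 N at the knob holds it 0.45 rad over. Green dot on the panel: vacuum side, away from the plate; red dot: back-pressure side, towards the plate
- lever (a joint): angle of the valve lever in rad: 0 centred, positive towards the vacuum side (green dot, the station's -y), stops at -0.55 and 0.55
- gauge (a joint): needle of the round 60 mm gauge beside the lever, rad: 0 (pointing to the station's +x) with the lever centred, growing clockwise with vacuum; the green sector begins at 1.4. It follows 4 times the lever angle with a lag of up to about a second, so the lever needs more than 0.35 rad to bring it to the green; it falls back when the lever recentres
- strip0 (a joint): cap strip 0 (a blue bar of 8 caps, 80 mm along x, 8.4 mm wide): how far it is pressed in, m: 0 standing 3 mm proud, 0.003 fully home (then its top is 3.5 mm above the plate's top face). It lies -13.5 mm from the plate's centre along the station's y. It takes about 4 N to push and stays where it is left
- strip1 (a joint): cap strip 1 (a blue bar of 8 caps, 80 mm along x, 8.4 mm wide): how far it is pressed in, m: 0 standing 3 mm proud, 0.003 fully home (then its top is 3.5 mm above the plate's top face). It lies -4.5 mm from the plate's centre along the station's y. It takes about 4 N to push and stays where it is left
- strip2 (a joint): cap strip 2 (a blue bar of 8 caps, 80 mm along x, 8.4 mm wide): how far it is pressed in, m: 0 standing 3 mm proud, 0.003 fully home (then its top is 3.5 mm above the plate's top face). It lies 4.5 mm from the plate's centre along the station's y. It takes about 4 N to push and stays where it is left
- strip3 (a joint): cap strip 3 (a blue bar of 8 caps, 80 mm along x, 8.4 mm wide): how far it is pressed in, m: 0 standing 3 mm proud, 0.003 fully home (then its top is 3.5 mm above the plate's top face). It lies 13.5 mm from the plate's centre along the station's y. It takes about 4 N to push and stays where it is left
- strip4 (a joint): cap strip 4 (a blue bar of 8 caps, 80 mm along x, 8.4 mm wide): how far it is pressed in, m: 0 standing 3 mm proud, 0.003 fully home (then its top is 3.5 mm above the plate's top face). It lies 22.5 mm from the plate's centre along the station's y. It takes about 4 N to push and stays where it is left
- strip5 (a joint): cap strip 5 (a blue bar of 8 caps, 80 mm along x, 8.4 mm wide): how far it is pressed in, m: 0 standing 3 mm proud, 0.003 fully home (then its top is 3.5 mm above the plate's top face). It lies 31.5 mm from the plate's centre along the station's y. It takes about 4 N to push and stays where it is left
- strip6 (a joint): cap strip 6 (a blue bar of 8 caps, 80 mm along x, 8.4 mm wide): how far it is pressed in, m: 0 standing 3 mm proud, 0.003 fully home (then its top is 3.5 mm above the plate's top face). It lies 40.5 mm from the plate's centre along the station's y. It takes about 4 N to push and stays where it is left
- strip7 (a joint): cap strip 7 (a blue bar of 8 caps, 80 mm along x, 8.4 mm wide): how far it is pressed in, m: 0 standing 3 mm proud, 0.003 fully home (then its top is 3.5 mm above the plate's top face). It lies 49.5 mm from the plate's centre along the station's y. It takes about 4 N to push and stays where it is left
- tipbox: blue pipette tip box with a clear lid, 122 x 87 x 66 mm, on the other side of the station than the tray; a bystander to leave alone; origin at the centre of its underside
- buffer: clear buffer bottle, blue cap, 68 mm diameter, 150 mm high; a bystander to leave alone; origin at the centre of its underside
- ethanol: white bottle, red cap, 64 mm diameter, 160 mm high; a bystander to leave alone; origin at the centre of its underside
- timer: white bench timer, 65 x 65 x 20 mm; a bystander to leave alone; origin at the centre of its underside
- pipette: grey pipette lying beyond the station, 220 mm long, 24 mm high; a bystander to leave alone; origin at the centre of its underside
- forceps: dark steel forceps, 110 x 7 x 6 mm, lying across the tray's +x end, about 80 mm from its centre; a bystander to leave alone; origin at the centre of its underside
Mind the look-alikes: they are no part of the job. Of the things that look like the press, take the one that is farthest from the robot's base at the start.

How it is judged:
By the outcome, as a careful person would: the job done as asked, in the order asked, and still so for the second after the job is handed in, with the robot touching nothing.
It also fails if it takes over 72 s, if anything falls off the work surface, if the arm or the gripper's body presses on something with over 40 N, if the wrist force passes 120 N, or if a joint passes its speed limit or range.

## Working session

There is one attempt and no reset: what is moved stays moved. The work goes in short steps, each a Python script; the robot and the scene stay as the last script left them, time stands still between calls to the robot, and variables do not carry over. Pictures are saved under pics/ and viewed, and the job is handed in when it is done.

```bash
mkdir -p pics; ls; python3 - <<'E'
from bench import *
import cv2
print(read_time_s(),read_eef_pos(),read_tcp_rot(),read_finger_gap())
for c in ["scene","top","wrist"]:
    im=read_camera(c); cv2.imwrite(f"pics/{c}0.png",im[:,:,::-1])
    for n in ["press","tray","station","plate","lever_knob","tipbox"]:
        print(c,n,[(x["at"],round(x["confidence"],2)) for x in look_for(c,n)])
    for n in ["press_mid","caps_mid","lever_knob","tray","plate","station"]:
        print(c,"tip",n,[(x["at"],round(x["confidence"],2)) for x in tip_of(c,n)])
print(read_time_s())
E
```

```text
pics
0.0 [ 0.22368795 -0.60934513  0.24886954] [ 9.84560048e-01  1.75042286e-01 -2.89992980e-04 -1.27534077e-03] 0.08557949868925672
scene press [([412.8, 362.4], 0.79), ([478.8, 328.1], 0.75), ([384.0, 305.8], 0.6)]
scene tray [([391.5, 376.8], 0.96)]
scene station [([283.2, 262.0], 0.78)]
scene plate [([292.9, 250.1], 0.89), ([343.3, 390.0], 0.74)]
scene lever_knob [([274.4, 201.5], 0.62)]
scene tipbox [([279.1, 193.4], 0.88)]
scene tip press_mid [([385.0, 302.0], 0.87), ([479.8, 328.3], 0.77), ([413.3, 361.5], 0.69), ([280.5, 267.1], 0.41)]
scene tip caps_mid [([295.1, 252.6], 0.7), ([278.2, 202.5], 0.22)]
scene tip lever_knob [([273.8, 200.5], 0.47)]
scene tip tray [([401.2, 371.7], 0.78), ([277.5, 203.8], 0.62)]
scene tip plate [([281.0, 270.6], 0.74)]
scene tip station [([281.2, 268.4], 0.61)]
top press [([238.3, 316.0], 0.76), ([165.9, 404.7], 0.71), ([155.9, 310.0], 0.62)]
top tray [([165.5, 302.5], 0.78)]
top station [([335.4, 228.2], 0.87)]
top plate [([306.1, 227.4], 0.94)]
top lever_knob [([387.9, 219.3], 0.58), ([315.8, 218.2], 0.54), ([309.9, 228.6], 0.52), ([305.8, 221.5], 0.51)]
top tipbox [([471.8, 265.0], 0.59)]
top tip press_mid [([237.6, 314.3], 0.91), ([168.3, 403.2], 0.69), ([154.8, 306.5], 0.68)]
top tip caps_mid [([301.3, 227.2], 0.67), ([143.9, 233.3], 0.66)]
top tip lever_knob [([387.5, 216.8], 0.59), ([308.5, 228.4], 0.2), ([212.7, 167.9], 0.2)]
top tip tray []
top tip plate [([306.5, 230.2], 0.81)]
top tip station []
wrist press []
wrist tray []
wrist station []
wrist plate []
wrist lever_knob []
wrist tipbox []
wrist tip press_mid []
wrist tip caps_mid []
wrist tip lever_knob []
wrist tip tray []
wrist tip plate []
wrist tip station []
1.95
```

View pics/scene0.png

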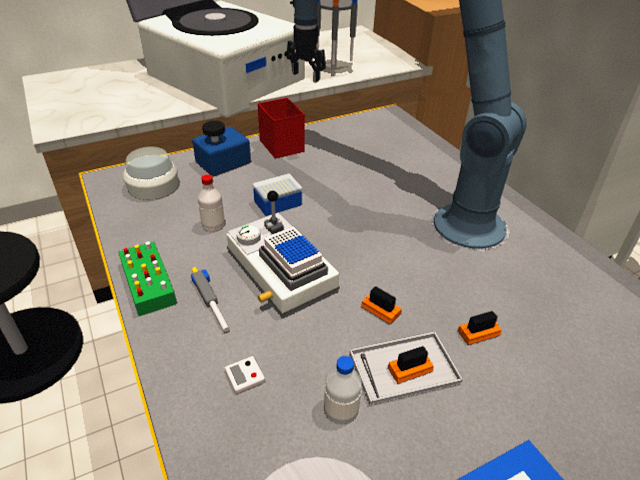

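View pics/top0.png

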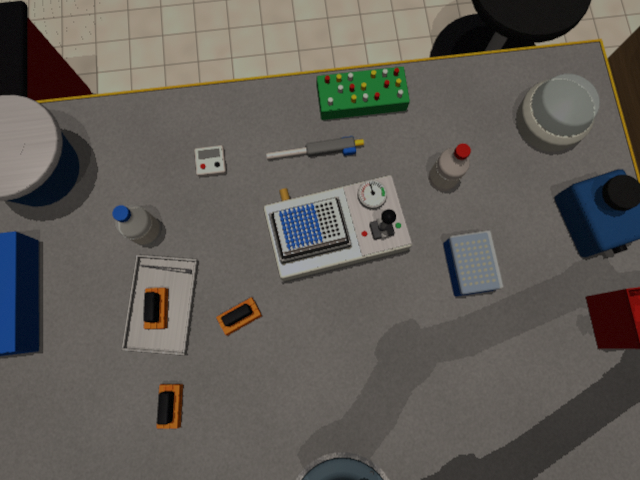

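```bash
python3 - <<'E'
from bench import *
for c in ["scene","top","wrist"]:
    p=camera_params(c);print(c,p["K"],p["camera_from_world"])
E
```

```text
scene [[517.32456765   0.         314.24081392]
 [  0.         517.32456765 236.96619453]
 [  0.           0.           1.        ]] [[-0.89332872  0.44913125  0.01564976  0.43961848]
 [ 0.27580248  0.57540422 -0.76996297 -0.03383523]
 [-0.35481937 -0.68351379 -0.63789663  1.47322905]
 [ 0.          0.          0.          1.        ]]
top [[489.9429906    0.         313.8007846 ]
 [  0.         489.9429906  242.01830817]
 [  0.           0.           1.        ]] [[-1.21329349e-01 -9.92611954e-01 -8.35492078e-04  5.61528680e-02]
 [-9.69736731e-01  1.18712834e-01 -2.13349325e-01  5.28545977e-01]
 [ 2.11872274e-01 -2.50753275e-02 -9.76975623e-01  9.55656254e-01]
 [ 0.00000000e+00  0.00000000e+00  0.00000000e+00  1.00000000e+00]]
wrist [[427.50341377   0.         316.07528127]
 [  0.         427.50341377 244.21737513]
 [  0.           0.           1.        ]] [[ 3.44615256e-01 -9.38743732e-01 -7.29127545e-04 -6.49946026e-01]
 [-9.04162698e-01 -3.32129142e-01  2.68663450e-01 -3.42168481e-02]
 [-2.52448294e-01 -9.19262738e-02 -9.63233834e-01  3.78836228e-01]
 [ 0.00000000e+00  0.00000000e+00  0.00000000e+00  1.00000000e+00]]
```

```bash
cat > h.py <<'E'
from bench import *
import numpy as np, cv2
from scipy.spatial.transform import Rotation as R
def P(c):
    p=camera_params(c); return p["K"]@p["camera_from_world"][:3]
def proj(c,X,p=None):
    p=P(c) if p is None else p
    X=np.atleast_2d(X); v=np.c_[X,np.ones(len(X))]@p.T; return v[:,:2]/v[:,2:]
def tri(ps,uvs):
    A=[]
    for p,(u,v) in zip(ps,uvs):
        A+= [u*p[2]-p[0], v*p[2]-p[1]]
    A=np.array(A); x=np.linalg.lstsq(A[:,:3],-A[:,3],rcond=None)[0]
    return x,[np.round(proj(None,x,p)[0]-uv,1) for p,uv in zip(ps,uvs)]
def plane(p,uv,z):
    u,v=uv; A=np.array([u*p[2]-p[0],v*p[2]-p[1]])
    xy=np.linalg.solve(A[:,:2],-(A[:,3]+A[:,2]*z)); return np.r_[xy,z]
E
python3 - <<'E'
from h import *
S,T=P("scene"),P("top")
for n,a,b in [("press tray",(413.3,361.5),(154.8,306.5)),("press2",(385,302),(237.6,314.3)),("press3",(479.8,328.3),(168.3,403.2)),("caps",(295.1,252.6),(301.3,227.2)),("knob",(273.8,200.5),(387.5,216.8)),("plate",(281,270.6),(306.5,230.2))]:
    x,r=tri([S,T],[a,b]); print(n,x,np.linalg.norm(x[:2]),r)
for n,uv,z in [("tray c",(161,305),.004)]: print(n,plane(T,uv,z))
# tray corners & press edges, station top corners by eye
for uv in [(138,257),(197,258),(186,354),(124,352)]: print("tray",plane(T,uv,.018))
for uv in [(265,206),(396,178),(410,243),(279,271)]: print("st",plane(T,uv,.066))
im=cv2.imread("pics/top0.png")
a=cv2.resize(im[245:365,110:270],None,fx=5,fy=5,interpolation=cv2.INTER_CUBIC);cv2.imwrite("pics/t_a.png",a)
a=cv2.resize(im[170:285,255:415],None,fx=5,fy=5,interpolation=cv2.INTER_CUBIC);cv2.imwrite("pics/t_b.png",a)
E
```

```text
press tray [0.43786491 0.33614534 0.03037772] 0.5520139176271648 [array([-2.3, -0.2]), array([-1.3,  2.1])]
press2 [0.40038605 0.16847036 0.03091722] 0.4343860647657798 [array([-2.4, -0.3]), array([-1.6,  2.6])]
press3 [0.24459921 0.32195174 0.0195264 ] 0.4043287013956705 [array([-1.5,  0.1]), array([-1. ,  1.4])]
caps [0.55073707 0.01385494 0.1168823 ] 0.5509113132598114 [array([-0.1, -0. ]), array([-0. ,  0.1])]
knob [ 0.53729753 -0.14661565  0.15791651] 0.556942354601331 [array([-1.4, -0.5]), array([-1.,  2.])]
plate [ 0.56979214 -0.00277926  0.04998841] 0.5697989229777034 [array([4.1, 1.1]), array([ 2.4, -4.9])]
tray c [0.44671223 0.32815218 0.004     ]
tray [0.55303426 0.36708893 0.018     ]
tray [0.53556122 0.24218401 0.018     ]
tray [0.33882633 0.27868422 0.018     ]
tray [0.35823338 0.40453832 0.018     ]
st [0.61804912 0.08332635 0.066     ]
st [ 0.64558172 -0.19697765  0.066     ]
st [ 0.50354448 -0.2034297   0.066     ]
st [0.47851817 0.06892775 0.066     ]
```

View pics/t_a.png

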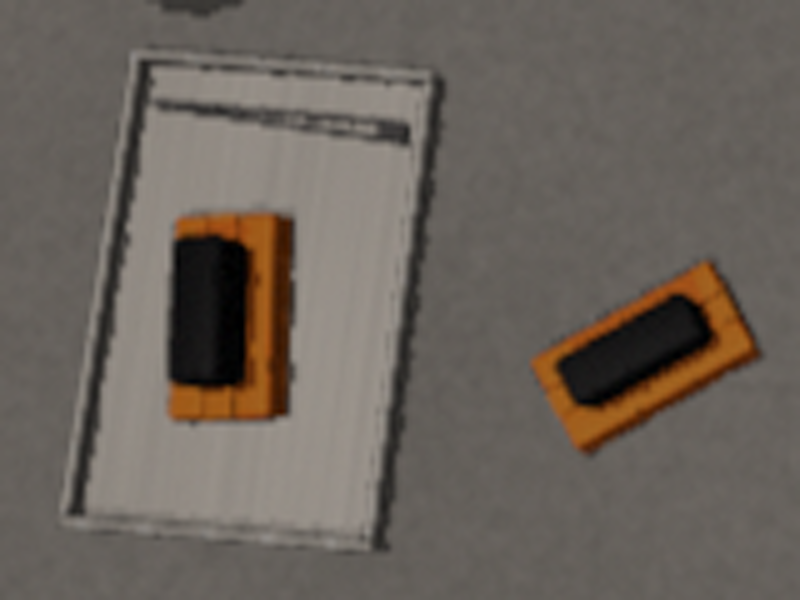

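View pics/t_b.png

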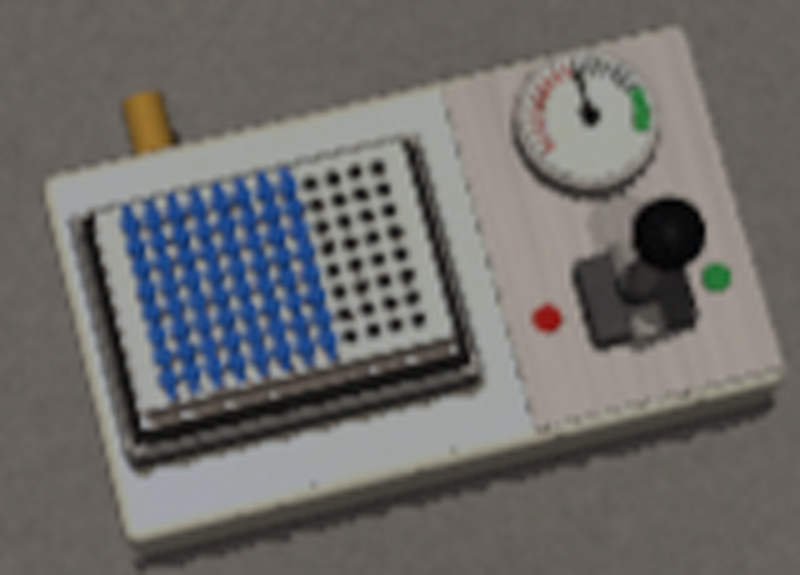

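```bash
cat >> h.py <<'E'
def q(psi): return [float(np.cos(psi/2)),float(np.sin(psi/2)),0.,0.]
def snap(c,name):
    p=P(c); im=read_camera(c); cv2.imwrite(f"pics/{name}.png",im[:,:,::-1]); return p,im
E
python3 - <<'E'
from h import *
p=camera_params("wrist")["camera_from_world"]; C=-p[:3,:3].T@p[:3,3]
Rt=R.from_quat(read_tcp_rot()).as_matrix()
print("cam in tool",Rt.T@(C-read_eef_pos()), "fwd",Rt.T@p[2,:3],"right",Rt.T@p[0,:3])
psi=np.radians(5.8)
for pos in [[.50,-.04,.36],[.40,.33,.30]]:
    print(inverse_kinematics(pos,q(psi)))
t=read_time_s()
move_ptp([.50,-.04,.37],q(psi)); print(read_time_s()-t)
p,im=snap("wrist","w1"); np.save("w1P.npy",p)
for n in ["caps_mid","lever_knob","plate"]: print(n,[(x["at"],round(x["confidence"],2)) for x in tip_of("wrist",n)])
E
```

```text
cam in tool [ 0.06883548  0.00021668 -0.12336462] fwd [-2.6867770e-01 -6.7302351e-04  9.6322990e-01] right [7.13713079e-06 9.99999754e-01 7.00705961e-04]
[ 0.47385054  0.04334827 -0.48659896  1.78473757  0.02092784  1.318586
 -1.48715043]
[-1.01485762  0.08599937  0.26073474  1.86352787 -0.02380536  1.19505526
 -2.21587375]
2.3
caps_mid [([253.2, 141.2], 0.91), ([460.6, 182.5], 0.21)]
lever_knob [([460.4, 185.3], 0.96)]
plate [([281.2, 141.1], 0.96)]
```

View pics/w1.png

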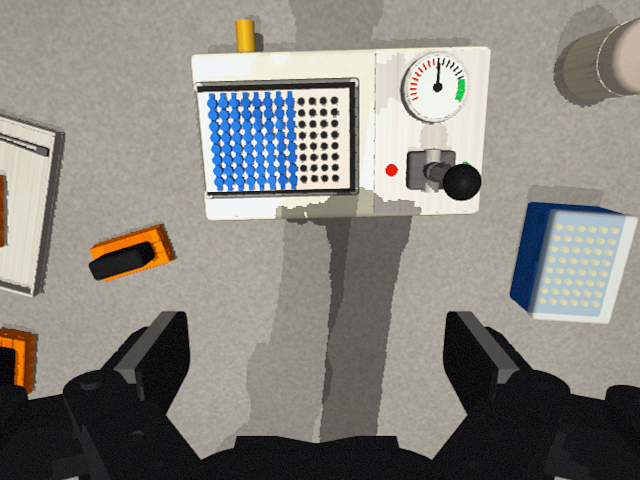

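```bash
python3 - <<'E'
from h import *
S,T,W=P("scene"),P("top"),np.load("w1P.npy")
print("knob",tri([W,T,S],[(460.4,185.3),(387.5,216.8),(273.8,200.5)]),"WT",tri([W,T],[(460.4,185.3),(387.5,216.8)]))
print("caps",tri([W,T,S],[(253.2,141.2),(301.3,227.2),(295.1,252.6)]))
im=cv2.imread("pics/w1.png"); b,g,r=[im[:,:,i].astype(int) for i in range(3)]
m=((b>120)&(b-r>70)); m[:,310:]=0; m[:80]=0;m[200:]=0
ys,xs=np.where(m); rect=cv2.minAreaRect(np.c_[xs,ys].astype(np.float32)); bx=cv2.boxPoints(rect); print(rect,bx)
w=np.array([plane(W,u,.1325) for u in bx]); print(w, w.mean(0))
for z in [.12,.1325,.14]:
  w=np.array([plane(W,u,z) for u in bx]); print(z,[round(float(np.linalg.norm(w[i]-w[(i+1)%4]))*1000,1) for i in range(4)])
e=w[1]-w[0];print(np.degrees(np.arctan2(e[1],e[0])));e=w[2]-w[1];print(np.degrees(np.arctan2(e[1],e[0])))
for uv in [(192,56),(490,46),(478,211),(205,219)]: print("st",plane(W,uv,.066))
cv2.imwrite("pics/w1c.png",cv2.resize(im[35:230,180:500],None,fx=2.5,fy=2.5,interpolation=cv2.INTER_CUBIC))
E
```

```text
knob (array([ 0.536328  , -0.14838849,  0.15765558]), [array([-3.5, -3.2]), array([0. , 2.4]), array([-1.3, -0.9])]) WT (array([ 0.53612775, -0.14538772,  0.17623542]), [array([ 0.4, -0.1]), array([-0.1,  0.1])])
caps (array([0.55059157, 0.01536969, 0.11838588]), [array([ 2.7, -0.8]), array([-0.8,  0.1]), array([ 0.3, -0.1])])
((251.87771606445312, 140.8862762451172), (98.82560729980469, 87.08789825439453), 87.91743469238281) [[206.56688  93.08847]
 [293.59726  89.92374]
 [297.18854 188.68408]
 [210.15817 191.84882]]
[[ 0.5840098   0.05484937  0.1325    ]
 [ 0.5932261  -0.0139788   0.1325    ]
 [ 0.51508618 -0.02366046  0.1325    ]
 [ 0.50512921  0.04944702  0.1325    ]] [0.54936282 0.01666428 0.1325    ]
0.12 [71.9, 81.5, 76.3, 81.8]
0.1325 [69.4, 78.7, 73.8, 79.1]
0.14 [68.0, 77.1, 72.2, 77.4]
-82.37328639226683
-172.9369546510579
st [0.61797048 0.08570992 0.066     ]
st [ 0.65347207 -0.18638145  0.066     ]
st [ 0.50075013 -0.20624247  0.066     ]
st [0.46504795 0.06928735 0.066     ]
```

View pics/w1c.png

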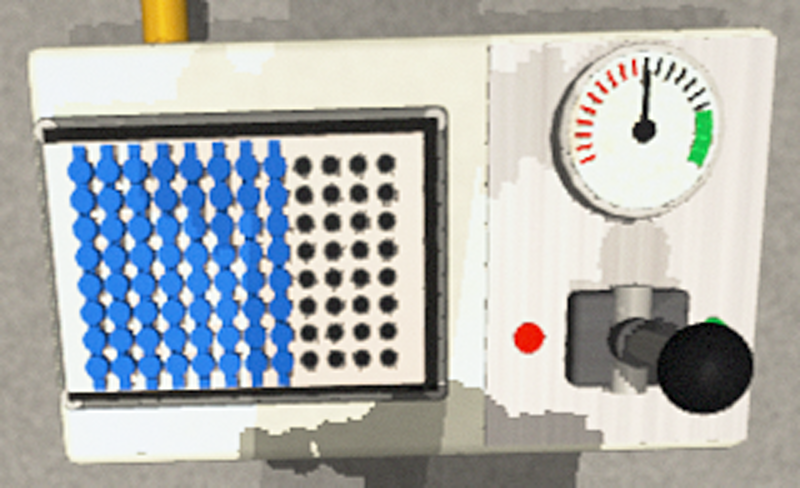

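```bash
python3 - <<'E'
from h import *
psi=np.radians(7.0)
t=read_time_s()
move_ptp([.51,-.0,.30],q(psi)); print(read_time_s()-t)
p,im=snap("wrist","w2"); np.save("w2P.npy",p)
for n in ["caps_mid","lever_knob","plate"]: print(n,[(x["at"],round(x["confidence"],2)) for x in tip_of("wrist",n)])
psi=np.radians(-8)
move_ptp([.40,.335,.25],q(psi)); print(read_time_s()-t)
p,im=snap("wrist","w3"); np.save("w3P.npy",p)
for n in ["press_mid","press","tray"]: print(n,[(x["at"],round(x["confidence"],2)) for x in tip_of("wrist",n)])
print(read_time_s())
E
```

```text
0.4166999999999996
caps_mid [([297.8, 164.6], 0.9)]
lever_knob [([562.2, 228.1], 0.78)]
plate [([325.2, 160.0], 0.67), ([618.8, 291.1], 0.48)]
1.9500000000000002
press_mid [([301.9, 168.9], 0.81), ([357.0, 380.1], 0.77), ([519.4, 180.7], 0.55)]
press [([351.6, 364.7], 0.97), ([305.5, 164.5], 0.8), ([505.8, 181.3], 0.63)]
tray []
6.6
```

View pics/w2.png

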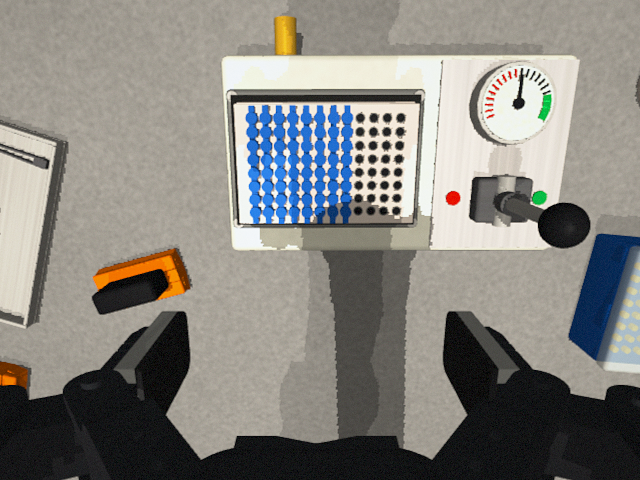

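View pics/w3.png

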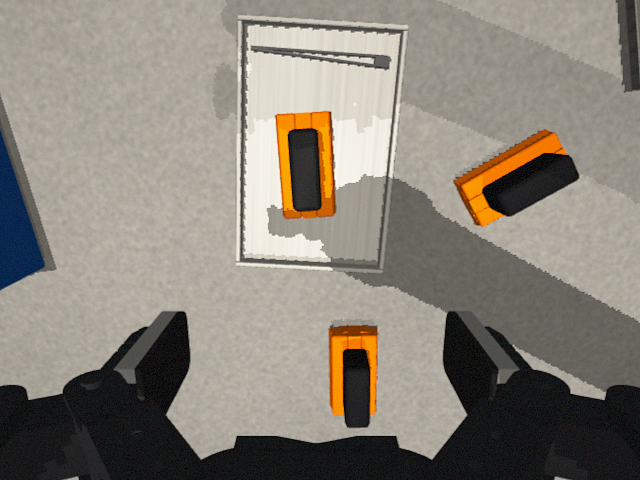

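```bash
python3 - <<'E'
from h import *
from scipy.optimize import least_squares
S,T,W1,W2,W3=P("scene"),P("top"),np.load("w1P.npy"),np.load("w2P.npy"),np.load("w3P.npy")
print("knob",tri([W1,W2],[(460.4,185.3),(562.2,228.1)]),"+T",tri([W1,W2,T],[(460.4,185.3),(562.2,228.1),(387.5,216.8)]))
print("caps",tri([W1,W2],[(253.2,141.2),(297.8,164.6)]))
print("press WT",tri([W3,T],[(301.9,168.9),(154.8,306.5)]),"WTS",tri([W3,T,S],[(301.9,168.9),(154.8,306.5),(413.3,361.5)]))
def blue(fn,xl,yl,W,zs):
    im=cv2.imread(fn); b,g,r=[im[:,:,i].astype(int) for i in range(3)]
    m=((b>120)&(b-r>70)); k=np.zeros_like(m);k[yl[0]:yl[1],xl[0]:xl[1]]=1;m&=k
    ys,xs=np.where(m); bx=cv2.boxPoints(cv2.minAreaRect(np.c_[xs,ys].astype(np.float32)))
    for z in zs:
        w=np.array([plane(W,u,z) for u in bx]); e=w[1]-w[0]; f=w[2]-w[1]
        print(fn,z,w.mean(0)[:2],[round(float(np.linalg.norm(w[i]-w[(i+1)%4]))*1000,1) for i in range(4)],np.degrees(np.arctan2(e[1],e[0])),np.degrees(np.arctan2(f[1],f[0])))
blue("pics/w1.png",(180,310),(80,200),W1,[.1265,.1325]); blue("pics/w2.png",(235,355),(95,230),W2,[.1265,.1325])
for uv in [(223,57),(578,57),(577,249),(233,249)]: print("st",plane(W2,uv,.066))
# press rib top (z=.061) and foot outline
im=cv2.imread("pics/w3.png")
cv2.imwrite("pics/w3c.png",cv2.resize(im[100:230,250:360],None,fx=4.5,fy=4.5,interpolation=cv2.INTER_CUBIC))
b,g,r=[im[:,:,i].astype(int) for i in range(3)]
m=(r-b>80); m[:100]=0;m[230:]=0;m[:,:260]=0;m[:,345:]=0
ys,xs=np.where(m); rc=cv2.minAreaRect(np.c_[xs,ys].astype(np.float32)); bx=cv2.boxPoints(rc);print(rc)
for z in [.02,.026]:
    w=np.array([plane(W3,u,z) for u in bx]);e=w[1]-w[0]; f=w[2]-w[1]
    print(z,w.mean(0)[:2],[round(float(np.linalg.norm(w[i]-w[(i+1)%4]))*1000,1) for i in range(4)],np.degrees(np.arctan2(e[1],e[0])),np.degrees(np.arctan2(f[1],f[0])))
E
```

```text
knob (array([ 0.53583049, -0.14701039,  0.1708888 ]), [array([ 0.2, -0.5]), array([-0.2,  0.6])]) +T (array([ 0.53644115, -0.14580419,  0.17372498]), [array([-0. , -0.9]), array([0.7, 0.5]), array([-0.1,  0.2])])
caps (array([0.54951299, 0.01765295, 0.11881786]), [array([-0.1,  0.2]), array([ 0.2, -0.3])])
press WT (array([0.44053246, 0.33774142, 0.02166252]), [array([ 2.7, -4.6]), array([-0.8,  1.3])]) WTS (array([0.43811331, 0.3372719 , 0.03090794]), [array([ 3.5, -0.5]), array([-2. ,  2.1]), array([-2. ,  0.1])])
pics/w1.png 0.1265 [0.54904384 0.01751723] [70.6, 80.0, 75.0, 80.4] -82.37328639226689 -172.93695465105787
pics/w1.png 0.1325 [0.54936282 0.01666428] [69.4, 78.7, 73.8, 79.1] -82.37328639226688 -172.93695465105787
pics/w2.png 0.1265 [0.54906944 0.01657355] [79.8, 69.9, 79.8, 75.3] 4.517788540714816 -82.94132057637307
pics/w2.png 0.1325 [0.5496583  0.01640514] [78.2, 68.5, 78.2, 73.8] 4.5177885407148235 -82.94132057637296
st [0.61868766 0.08584857 0.066     ]
st [ 0.65235021 -0.18610731  0.066     ]
st [ 0.50213187 -0.22964721  0.066     ]
st [0.46532173 0.0672674  0.066     ]
((306.45294189453125, 164.88824462890625), (105.99457550048828, 55.22148132324219), 85.60128784179688)
0.02 [0.43836419 0.33652766] [43.7, 85.4, 46.6, 85.6] -93.9436023680835 176.95499710528205
0.026 [0.43889196 0.33631881] [42.9, 83.9, 45.8, 84.1] -93.94360236808352 176.95499710528205
```

View pics/w3c.png

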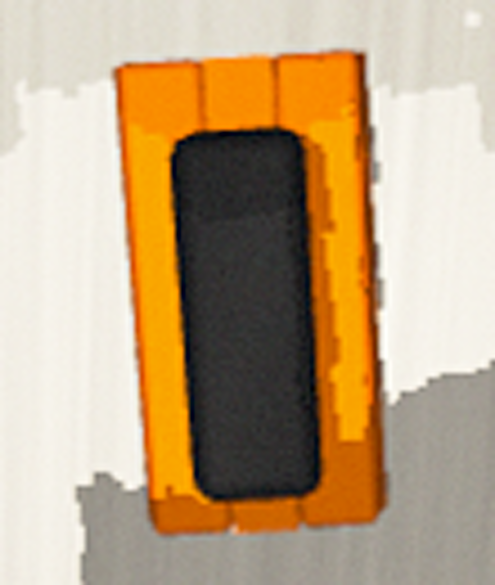

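```bash
python3 - <<'E'
from h import *
Q=q(np.radians(-4.2)); t=read_time_s()
move_ptp([.4385,.3365,.13],Q)
print(read_ft_force())
movel([.4385,.3365,.0505],speed=.08)
print(read_ft_force(),read_eef_pos(),read_time_s()-t)
move_gripper(.015,60); print(read_finger_gap(),read_ft_force(),read_time_s()-t)
movel([.4385,.3365,.17],speed=.12)
print(read_finger_gap(),read_ft_force(),read_eef_pos(),read_time_s()-t)
p,im=snap("wrist","w4"); snap("scene","s4"); print(read_time_s())
E
```

```text
[ 0.08555365 -0.57481522  0.14598987]
[-1.06546393  0.64313846 -0.58461617] [0.43889233 0.33697855 0.0510236 ] 1.7082999999999995
0.02110846318404436 [ 0.41924336 -0.59673955  1.17165909] 2.308300000000001
0.021209004309544983 [ 0.2545582  -0.69642447 -1.9364165 ] [0.43795052 0.33582956 0.16902614] 3.4582999999999995
10.1583
```

View pics/w4.png

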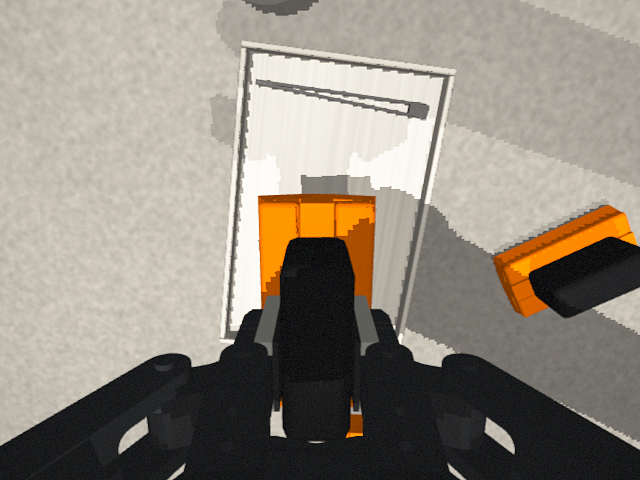

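View pics/s4.png

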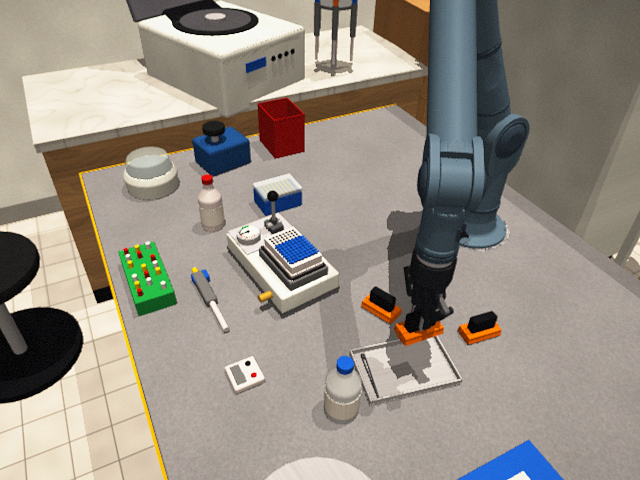

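```bash
cat >> h.py <<'E'
C=np.array([.5495,.0165]); YAW=np.radians(7.2)
ex=np.array([np.cos(YAW),np.sin(YAW)]); ey=np.array([-np.sin(YAW),np.cos(YAW)])
def loc(y,z,x=0): return [*(C+x*ex+y*ey),z]
E
python3 - <<'E'
from h import *
W=P("wrist");t0=read_eef_pos();Rt=R.from_quat(read_tcp_rot()).as_matrix()
t0=np.array([.4385,.3365,.17]) 
for x in [.042]:
    print([proj(None,t0+Rt@np.array([x,s*.0215,.046-.022]),W)[0] for s in (-1,1)], "seen (258,197) (376,197)")
    print(plane(W,(258,197),.17-.0243),plane(W,(376,197),.17-.0243), "local", [(Rt.T@(plane(W,u,.17-.0243)-t0)) for u in [(258,197),(376,197)]])
Q=q(YAW)
for y in (.062,-.034): print(inverse_kinematics(loc(y,.1725),Q))
E
```

```text
[array([252.76733071, 203.68130769]), array([377.04953747, 203.69479578])] seen (258,197) (376,197)
[0.48406877 0.35280618 0.1457    ] [0.4810833  0.31220131 0.1457    ] local [array([ 0.04429706, -0.01963069,  0.02419299]), array([0.04429224, 0.02108375, 0.0242472 ])]
[ 0.46582955  0.39182543 -0.80747455  1.8855273   0.33325081  1.00376183
 -1.93121745]
[ 0.61702962  0.39853784 -0.78390343  1.87054356  0.33020968  1.006642
 -1.75251292]
```

```bash
cat >> h.py <<'E'
def sweep(ys,z,speed=.04,target=11,X=-.001):
    log=[]
    for y in ys:
        movel(loc(y,z,X),speed=speed)
        F=read_ft_force(); fz=F[2]+1.8
        log.append((round(y*1000),round(z*1000,1),round(float(fz),1),np.round(F[:2],1).tolist(),round(float(read_eef_pos()[2])*1000,1)))
        if fz>22: print("HIGH",log); movel(loc(y,z+.01,X)); raise SystemExit
        if fz>target+3: z+=min(.0015,(fz-target)/3e3*.5)
        elif fz<target-4 and abs(y)<.034 and z>.1695: z-=.0007
    for l in log: print(l)
    return z
E
python3 - <<'E'
from h import *
Q=q(YAW); t=read_time_s()
move_ptp(loc(.062,.21,-.001),Q); print(read_time_s()-t,read_ft_force())
movel(loc(.062,.1735,-.001),speed=.08); print(read_ft_force())
z=sweep(np.arange(.054,-.0345,-.004),.1735)
print(z,read_time_s()-t)
snap("scene","s5")
E
```

```text
1.0833999999999993 [-0.17025113 -0.41761745 -2.06292442]
[-0.37478815 -0.01776981 -1.82290467]
(54, 173.5, 1.7, [0.4, -0.9], 174.2)
(50, 173.5, 3.1, [1.0, 1.3], 174.2)
(46, 173.5, 3.9, [0.6, 4.0], 174.0)
(42, 173.5, 3.9, [-0.1, 4.8], 173.8)
(38, 173.5, 5.6, [-0.7, 5.4], 174.0)
(34, 173.5, 6.6, [-0.1, 4.8], 173.9)
(30, 173.5, 7.3, [-0.6, 5.7], 173.9)
(26, 173.5, 6.2, [-1.1, 4.4], 173.9)
(22, 172.8, 7.3, [-1.3, 5.9], 173.4)
(18, 172.8, 7.5, [-0.9, 6.3], 173.4)
(14, 172.8, 8.0, [0.4, 5.8], 173.5)
(10, 172.8, 7.2, [-0.2, 5.5], 173.5)
(6, 172.8, 7.5, [-0.6, 5.2], 173.4)
(2, 172.8, 7.6, [-0.5, 5.4], 173.5)
(-2, 172.8, 8.0, [-0.8, 5.4], 173.5)
(-6, 172.8, 8.1, [0.1, 5.0], 173.5)
(-10, 172.8, 7.6, [-0.6, 5.1], 173.5)
(-14, 172.8, 7.8, [-0.8, 6.1], 173.5)
(-18, 172.8, 8.2, [-0.7, 5.3], 173.5)
(-22, 172.8, 8.3, [-0.8, 5.5], 173.5)
(-26, 172.8, 7.8, [-1.8, 4.5], 173.4)
(-30, 172.8, 7.2, [0.2, 3.2], 173.4)
(-34, 172.8, 7.4, [1.2, 4.2], 173.3)
0.17279999999999998 7.541699999999999
```

```bash
python3 - <<'E'
from h import *
t=read_time_s()
z=sweep([-.034,-.026,-.017,-.008,.0,.009,.018,.027,.034],.1713,target=13)
movel(loc(.036,.205,-.001),speed=.12); print(read_ft_force(),read_finger_gap(),read_time_s()-t,read_time_s())
movel(loc(.13,.215,-.001),speed=.2)
snap("scene","s6"); snap("top","t6");snap("wrist","w6")
im=cv2.imread("pics/s6.png");cv2.imwrite("pics/s6c.png",cv2.resize(im[180:310,220:345],None,fx=5,fy=4.5,interpolation=cv2.INTER_CUBIC))
im=cv2.imread("pics/scene0.png");cv2.imwrite("pics/s0c.png",cv2.resize(im[180:310,220:345],None,fx=5,fy=4.5,interpolation=cv2.INTER_CUBIC))
E
```

```text
(-34, 171.3, 10.6, [-1.5, 3.9], 172.3)
(-26, 171.3, 10.4, [-0.3, -3.8], 172.4)
(-17, 171.3, 9.7, [-0.5, -4.6], 172.4)
(-8, 171.3, 9.8, [0.8, -5.5], 172.5)
(0, 171.3, 10.2, [0.8, -6.2], 172.5)
(9, 171.3, 8.9, [0.6, -5.3], 172.4)
(18, 170.6, 10.8, [1.1, -6.0], 172.0)
(27, 170.6, 10.4, [0.5, -5.5], 172.0)
(34, 170.6, 10.9, [0.6, -5.4], 171.9)
[-0.5457817  -0.1235996  -1.03561463] 0.0208689662665486 3.5833000000000013 21.3333
```

View pics/s6c.png

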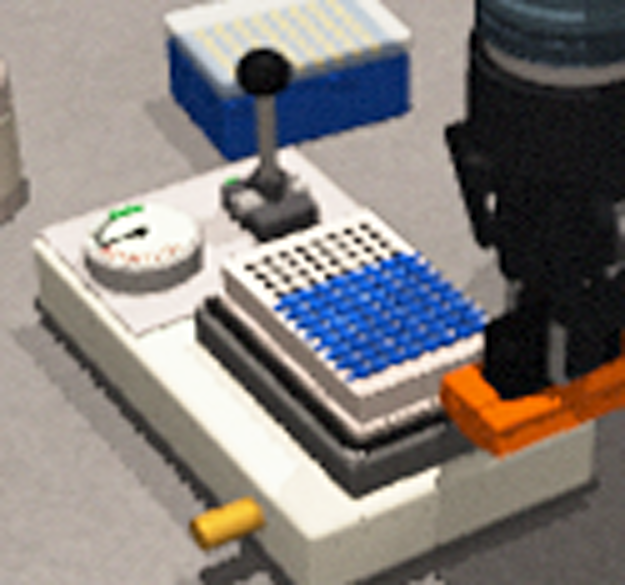

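View pics/s0c.png

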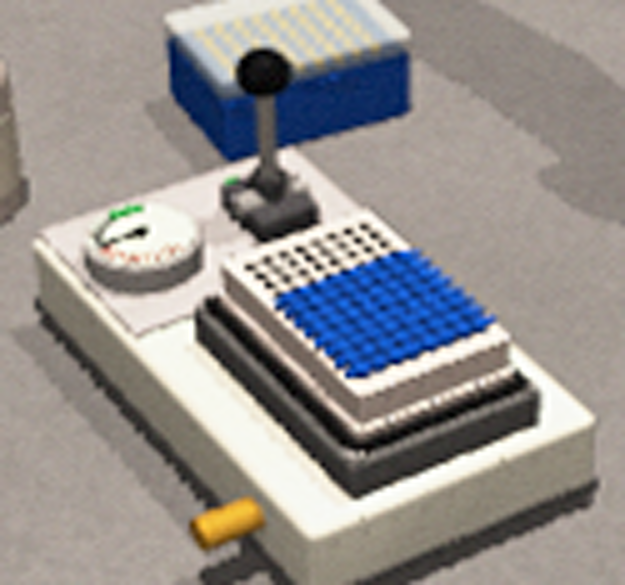

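View pics/w6.png

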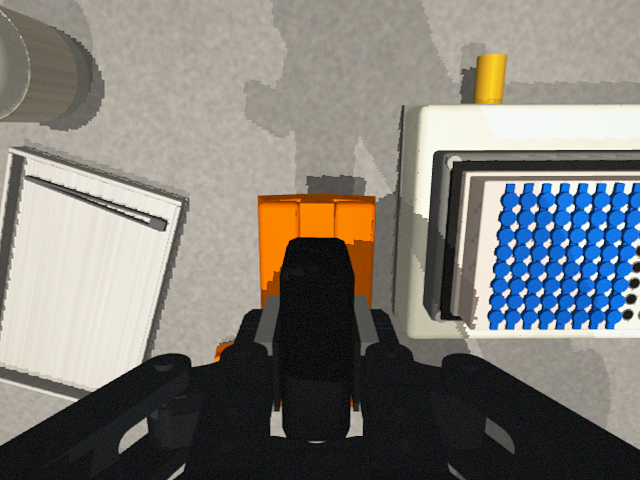

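```bash
python3 - <<'E'
from h import *
t=read_time_s()
move_ptp(loc(.064,.20,-.001),q(YAW))
movel(loc(.06,.172,-.001),speed=.1)
movel(loc(.045,.1705,-.001),speed=.06)
z=sweep([.036,.0315,.027,.0225,.018,.0135,.009,.0045,.0,-.0045,-.009,-.0135,-.018,-.0225,-.027,-.0315,-.034],.1692,target=15,speed=.045)
movel(loc(-.034,.205,-.001),speed=.12); print(read_finger_gap(),read_time_s()-t,read_time_s())
E
```

```text
(36, 169.2, 10.3, [-3.6, 9.4], 171.5)
(32, 169.2, 11.7, [-1.4, 6.5], 171.8)
(27, 169.2, 11.3, [-1.6, 6.4], 171.8)
(22, 169.2, 11.0, [-0.9, 6.1], 171.9)
(18, 169.2, 11.0, [-0.8, 4.4], 171.9)
(14, 169.2, 11.2, [-1.3, 4.3], 171.9)
(9, 169.2, 11.0, [-0.7, 4.8], 171.9)
(4, 169.2, 11.1, [-0.1, 4.1], 171.9)
(0, 169.2, 10.7, [-0.8, 4.5], 171.9)
(-4, 169.2, 11.4, [-1.0, 4.0], 171.9)
(-9, 169.2, 11.7, [0.1, 3.4], 171.9)
(-14, 169.2, 10.6, [-0.4, 5.0], 171.9)
(-18, 169.2, 10.8, [-0.5, 4.7], 171.9)
(-22, 169.2, 11.3, [-0.6, 5.2], 171.9)
(-27, 169.2, 11.8, [-0.8, 4.3], 171.9)
(-32, 169.2, 12.0, [-0.8, 3.8], 171.9)
(-34, 169.2, 11.4, [-0.9, 5.3], 171.9)
0.020663211994852736 6.008400000000002 28.1167
```

```bash
python3 - <<'E'
from h import *
t=read_time_s(); Q=q(np.radians(-4.2))
move_ptp([.4385,.3365,.16],Q)
movel([.4385,.3365,.06],speed=.12)
f0=read_ft_force()[2]
z=.0535
while z>.046:
    movel([.4385,.3365,z],speed=.05); f=read_ft_force()[2]; 
    if f-f0>2.5: break
    z-=.001
print(z,f,f0,read_eef_pos())
move_gripper(.05); print(read_ft_force(),read_finger_gap())
movel([.4385,.3365,.15],speed=.15); print(read_time_s()-t)
# go on to lever side
snap("scene","s7"); snap("wrist","w7")
E
```

```text
0.049499999999999995 6.881027057385772 -0.8397559887870418 [0.43876479 0.33678761 0.05078957]
[-0.75866304  0.71185322 -0.28600934] 0.049737671848323416
4.875
```

View pics/w7.png

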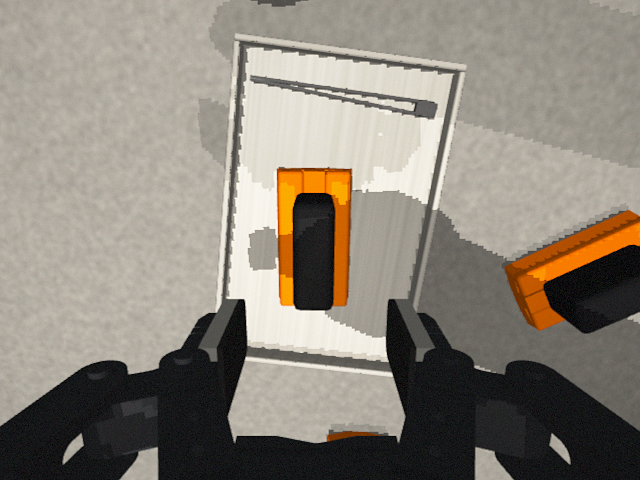

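View pics/s7.png

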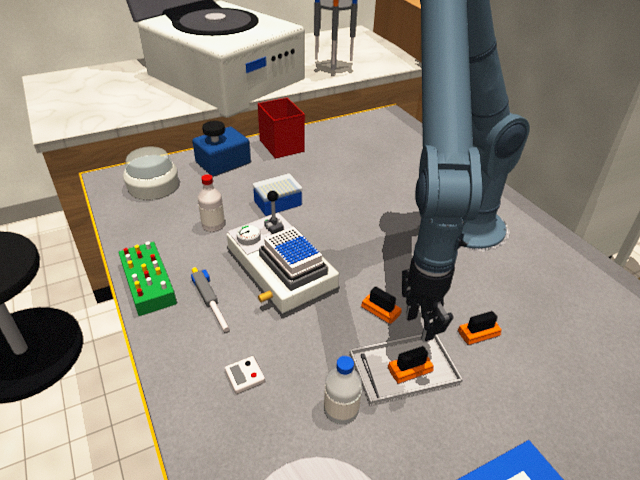

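```bash
python3 - <<'E'
from h import *
t=read_time_s(); K=np.array([.5362,-.1465]); Q=q(YAW)
def k(y,z=.175): return [*(K+y*ey),z]
move_gripper(0.0)
move_ptp(k(.052,.25),Q)
movel(k(.052),speed=.15)
F0=read_ft_force()
for y in (.03,.024,.018,.012,.006,.0,-.004,-.007):
    movel(k(y),speed=.06); F=(read_ft_force()-F0)
    print(y,round(float(F[:2]@ey),1),round(float(F[:2]@ex),1),round(float(F[2]),1),np.round((read_eef_pos()[:2]-K)@ey*1000,1))
    if F[:2]@ey>9: print("stop?");break
print(read_time_s()-t,read_time_s())
snap("top","t8");snap("scene","s8");snap("wrist","w8")
im=cv2.imread("pics/s8.png");cv2.imwrite("pics/s8c.png",cv2.resize(im[160:290,200:340],None,fx=5,fy=4.5,interpolation=cv2.INTER_CUBIC))
E
```

```text
0.03 -0.0 0.1 -2.1 29.3
0.024 -0.1 0.2 -1.3 23.8
0.018 1.8 0.0 -0.3 17.9
0.012 2.3 0.5 0.6 11.8
0.006 1.4 1.2 -0.1 5.9
0.0 4.4 1.7 -1.9 0.4
-0.004 4.7 2.0 -2.8 -3.2
-0.007 5.4 1.4 -3.2 -6.1
5.1083 38.2
```

View pics/s8c.png

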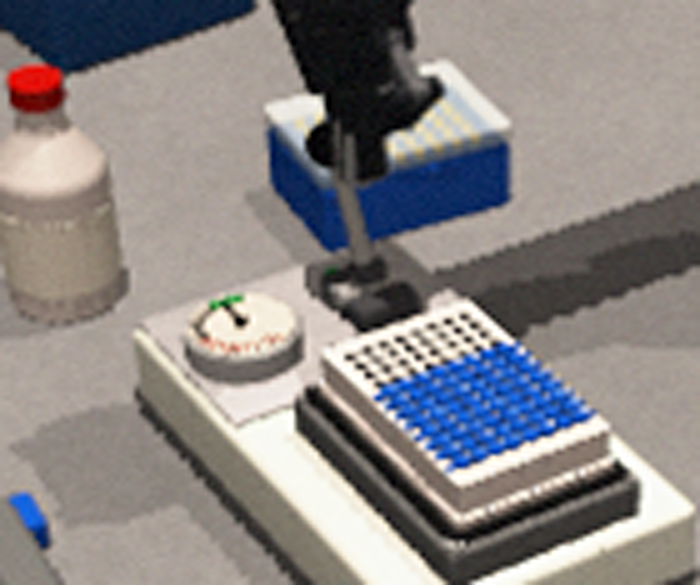

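View pics/w8.png

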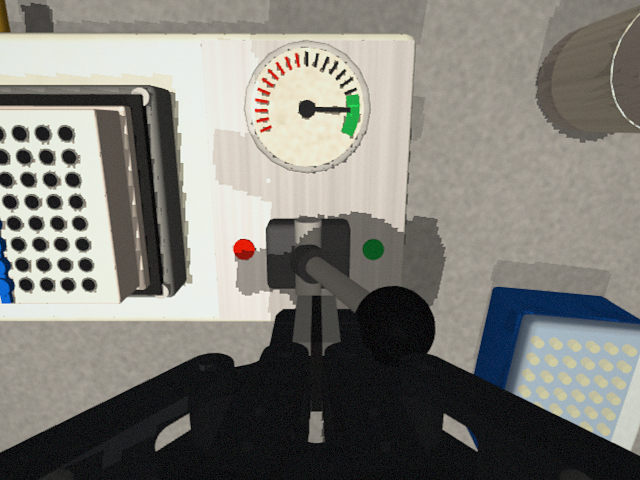

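```bash
python3 - <<'E'
from h import *
def needle():
    im=read_camera("wrist")[:,:,:3]; g=im.max(2)[40:175,245:372]
    m=g<60; ys,xs=np.where(m); d=np.c_[xs+245-307,ys+40-109]; r=np.hypot(*d.T); s=(r>14)&(r<32)
    v=d[s].mean(0); return round(float(np.arctan2(v[0],-v[1])),2)
for i in range(4):
    pause(.4); print(read_time_s(),needle(),np.round(read_ft_force(),1))
snap("wrist","w9")
E
```

```text
38.75 1.58 [ 0.9  5.  -2.3]
39.2 1.57 [ 0.3  4.5 -2.8]
39.65 1.58 [ 0.3  6.4 -2.5]
40.1 1.57 [-0.3  5.7 -2.6]
```

View pics/w9.png

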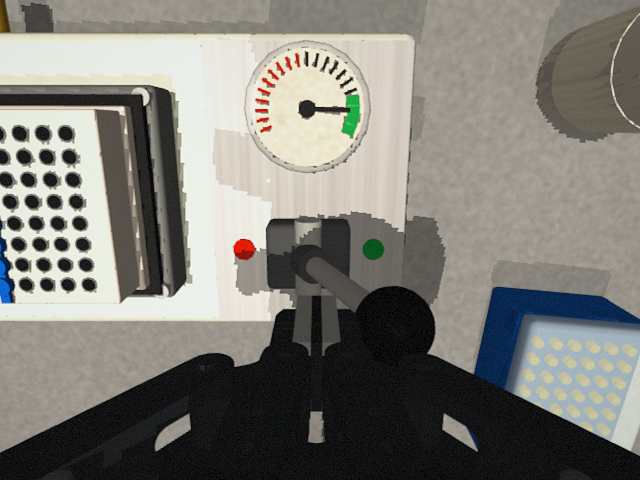

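```bash
python3 - <<'E'
from h import *
K=np.array([.5362,-.1465])
def k(y,z=.175): return [*(K+y*ey),z]
movel(k(-.010),speed=.03); pause(1.0)
t=read_time_s()
for i in range(3):
    pause(1.05); snap("wrist",f"wh{i}")
print(read_time_s()-t, read_ft_force())
movel(k(.052),speed=.06)
pause(.3)
movel(k(.052,.26),speed=.2)
move_ptp([.45,-.09,.36],q(YAW))
pause(.8)
snap("wrist","w10");snap("scene","s10");snap("top","t10")
for n in ["lever_knob"]: print([(x["at"],round(x["confidence"],2)) for x in tip_of("wrist",n)],proj("wrist",[*K,.172]))
print(read_time_s())
E
```

```text
3.299999999999997 [ 0.27470558  4.29361699 -2.14175656]
[([412.1, 109.7], 0.64)] [[412.35875835 110.5841711 ]]
48.3833
```

View pics/w10.png

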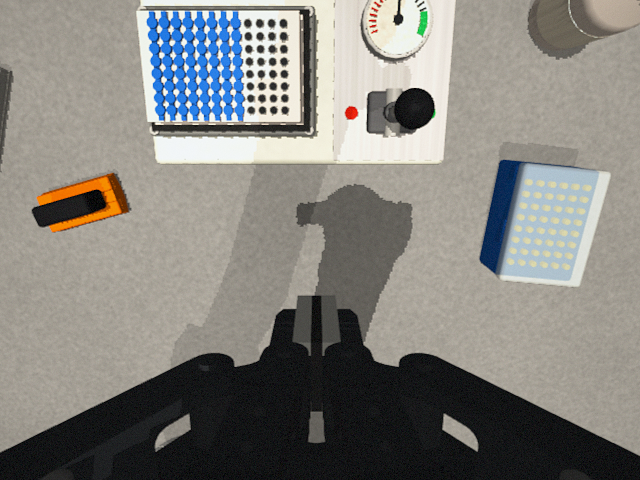

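View pics/s10.png

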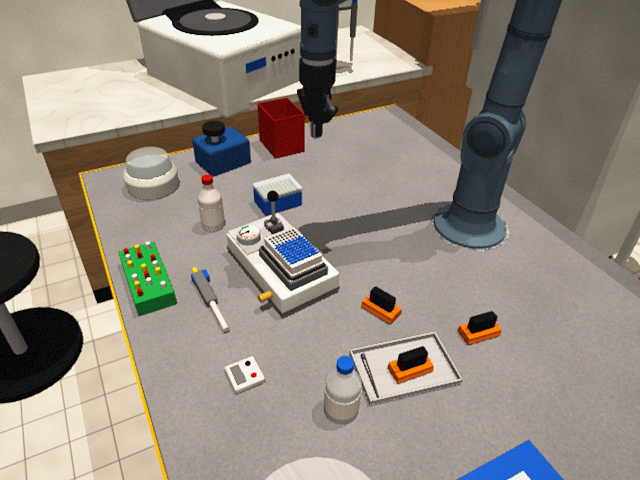

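View pics/wh2.png

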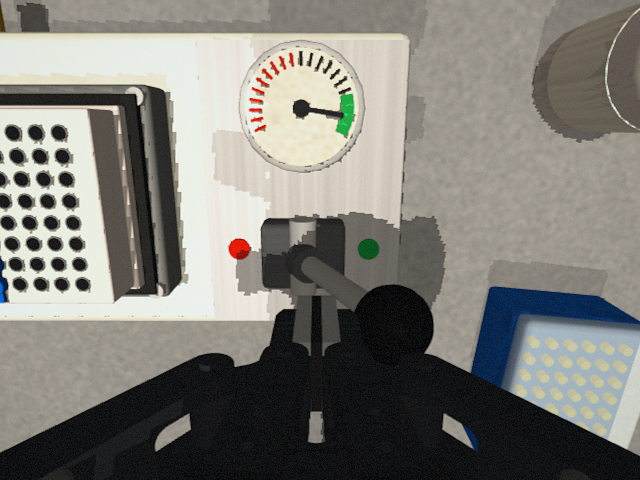

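View pics/t10.png

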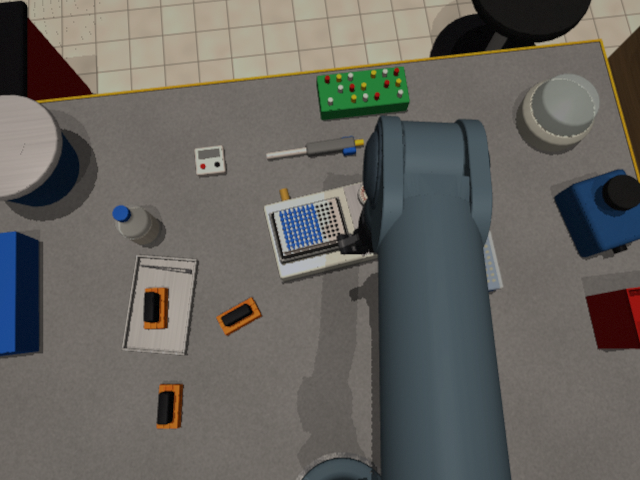

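```bash
python3 - <<'E'
from h import *
sign_off(); print(read_time_s())
E
```

```text
the job is handed in; nothing more can be done
the job is handed in; nothing more can be done
```

The job is done and handed in at about 48 s of robot time. I saw nothing fail in my checks.

- **Cap strips:** I took the capping block from the tray, the farthest of the three look-alikes at 0.55 m from the base. I ran it over the strips three times at about 8, 10 and 11 N, with a highest reading of 12 N against the 30 N limit. The last pass ran level, with height within about 0.1 mm and force near 11 N over all eight strips. The pictures also show them evenly lowered. I did not measure each strip's depth on its own, so "fully home" rests on that level pass.
- **Block:** I set it back upright in the tray where it came from. In the pictures the forceps, the two look-alike blocks and the other things on the bench look undisturbed.
- **Lever:** I pushed it to the green-dot side and held it there. The needle stood in the green, at about 1.57 and then 1.7 rad, for more than 5 s. I then eased the lever back. The last wrist picture shows the knob at its centred place and the needle back at zero, with the arm clear of everything.
- **Measurements that disagreed:** The scene camera put the knob about 15 mm too low, so I used the wrist and top views. The network's height for the middle of the caps was about 11 mm below the stated 129.5 mm. I used the stated height, and the pressing forces agreed with it.

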